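# Snap a filter holder shut in the bench pliers

### The arm

A 6-joint arm with a two-finger parallel gripper is mounted at the origin on the work surface. World frame = base frame: x ahead of the robot, y to its left, z up, the work surface at z = 0. Lengths are in m, angles in rad, forces in N, time in s.
With the tool pointing down it reaches from about 0.225 to 0.875 m from the base axis. Payload 3.4 kg.
Tool frame: the origin (TCP) lies at the very end of the fingers, on their centre line; the grasp point (between the pads) lies 19 mm behind it; z points along the fingers, y is the line along which they close (so a half turn about z gives the same grasp; the last joint's range is limited). The gripper opens to 85 mm and grips with 20 to 120 N. Pads are 22 mm wide; open, the fingers measure 114 mm over their backs; the gripper's body (76 mm by 85 mm) begins 54 mm behind the grasp point. The pads swing forward as they close: fully open they stand 13 mm farther back than shut.
Start: joints at [1.221, 0.276, 1.505, -0, 1.361, -0.121], TCP at [0.13, 0.56, 0.231] pointing down, gripper open.
Joint ranges: [-2.89, 2.89], [-0.75, 2.08], [0.22, 2.7], [-1.18, 4.32], [0.11, 2.71], [-2.7, 2.7]. Speed limits (rad/s): [2.57, 2.57, 3.14, 3.14, 3.14, 3.14].

### API

Orientations are given as a unit quaternion [w, x, y, z].
In Python, from rig import manip gives the robot as it stands. The module is installed in compiled form; this text tells all that it offers.
- The arm moves only by the tool play_rows, never from a script. Its argument "motion" is a list of rows, each a list of 5 numbers: the shift along the tool's x, y, z in units of 40 mm (1.0 is 40 mm), then the turn about the tool's z in units of 10 degrees (1.0 is 10 degrees), then the finger opening in mm, from 0 to 85.4. A call has 1 to 5 rows; each row is the pose to reach, as a shift and turn from the pose commanded when the call began, along the tool's axes at that moment; what a row does not reach only later rows make up. A row lasts 1/8 s, in which the tool goes at most 62.5 mm and 10.7 degrees, less where a joint would pass 70% of its speed; a pose out of reach is approached as far as the arm can. A call with a gripper value outside its range is refused whole. The fingers move at their own pace and stop on an object; "newtons" is the grip in N (left out, the last holds). Time passes only in rows, so rows that repeat a pose let the fingers close. It gives the time, the measured TCP pose, the force, the opening and the grip force at its end, in the units of the state.
- manip.get_state(): the state, without advancing time (a new reading comes with each control period).
- manip.get_image(name): name is "scene" or "top"; returns a dict with "img" (384x512x3 uint8, red, green, blue), "range_z" (384x512 float32, m along the optical axis (not along the pixel's ray), 0 where there is no reading), "fx", "fy", "cx", "cy" (pixels), "D" ([k1, k2, p1, p2, k3] as OpenCV has them; the pictures are not rectified), "R" (3x3) and "t" (3): a world point X has camera coordinates R X + t. Camera axes: x right, y down, z forward; pixel columns grow to the right and rows downward; lengths in m; the calibration is good to about 2 mm. A picture is of the moment at which its call begins.
- manip.sign_off(): hands the job in; it is judged then, once.
The state is a dict: "clock": time; "qpos": joint angles; "qd": joint speeds; "effort": joint torques, N m; "position": TCP position; "ee_rot": TCP orientation; "contact_force": force on the tool from outside, world axes, zero at the start; "moment": the same for the moment, N m; "width": finger opening in m; "gripper_force": force on a finger pad.
Only numpy, scipy, OpenCV 4.12 (cv2) and the standard library are available. Lean on these libraries where they do the work, as an engineer would, in place of code of your own. Each camera call takes 0.05 s, during which the arm holds its last target. There are 200 camera calls.

### The job

Slide the blue filter holder nose first into the nest of the bench-held pliers until it is fully home against the stop, let go of it, then press the red upper handle down until the holder's white lid clicks shut, easing off as soon as it clicks: never load the handle with more than 20 N. Let the handle spring open again, leaving the closed holder home in the nest. Close the lid with the pliers only, not with the fingers, and leave the other things where they stand.

Things in the scene. Friction and masses are not known exactly. Their poses are not given: they have to be found in the camera images.
- holder: Blue filter holder, loose, 0.13 kg, lying flat: plate 36 mm wide (its x), 8 mm thick, 110 mm long, from y -20 mm (nose, 30 mm wide for the first 9 mm) to y +90 mm. Origin at the underside, below the centre of the round white lid; z up. A grip fin stands on the plate towards +y.
- fin_top (a point): Centre of the top of the grip fin, at (0, 62, 50) mm in the holder's frame, same axes. The fin is 14 mm thick in x, 36 mm long in y and rises from z 8 to z 50 mm; grasp it from above, fingers closing along the holder's x.
- lid_top (a point): Centre of the top of the holder's white lid (32 mm across, 8 mm thick); 26 mm above the holder's underside with the lid open, 20 mm when clicked shut.
- snap_lid (a joint): How far the lid is pressed in, m: 0 open, 0.006 clicked shut. Over-centre snap: the push on the lid rises to about 21 N at 1.6 mm, then falls; past 4.9 mm the lid pulls itself down to 6 mm and stays. Released before that it pops up again. A small yellow catch beside it moves with it.
- pliers: End-hinged pressing pliers of steel with red handles, held in a bracket fixed to the table. Origin on the table below the middle of the jaws, z up: handles along its -x (to x -138 mm), hinge pin (along y) at x +65 mm, z 62 mm, nest open towards its +y. The upper handle is the part that moves.
- nest (a point): Home point on the lower jaw, (0, 0, 30) mm in the pliers' frame, same axes. The holder is home when its origin is here, axes alike, nose against the rigid stop at y -20 mm. It slides in from +y towards -y on a level bed (y -24 to +58 mm) between guides 39 mm apart and 8 mm high, under the open upper jaw (pad at least 4 mm above the open lid).
- mouth (a point): Mouth of the nest, (0, 74, 30) mm in the pliers' frame, level with the bed: outer end of the two flares (8 mm high, y +58 to +74 mm) that widen the guides' 39 mm gap to about 48 mm.
- press_handle (a joint): Angle of the upper handle, rad: 0.36 sprung fully open; at the click anywhere from -0.11 to 0.14, because the rubber pad under the upper jaw has been screwed up or down by up to 7 mm: feel for the click. A spring opens it.
- press_point (a point): Point on top of the red grip of the upper handle, 180 mm from the hinge pin; the grip is 28 mm wide and runs from 77 mm nearer the pin to 23 mm further out. Push straight down here: 1 N starts it, some 4 N bring the pad to the lid, some 10 to 13 N click it, then it comes up hard. It sinks 40 to 90 mm. Never load it above 20 N.
- closed_holder: Bystander: a green holder of the same shape with its lid already shut (fin top 50 mm high).
- beaker: Bystander: glass beaker, 72 mm across, 95 mm high; origin under its centre.
- flask: Bystander: small blue volumetric flask with white stopper, 72 mm across, 150 mm high; origin under its centre.
- reservoir: Bystander: white reagent tray 85 x 120 x 35 mm; origin under its centre.
- microplate: Bystander: clear 96-well plate 86 x 128 x 15 mm; origin under its centre.
- marker: Bystander: marker pen, 135 mm long, 13 mm thick; origin under its middle.
Not all that is in view belongs to the job. What is meant by the holder is not pink, and is the larger of those in its own colour.

How it is judged:
By the outcome, as a careful person would: the job done as asked, in the order asked, and still so for the second after the job is handed in, with the robot touching nothing.
It also fails if it takes over 67 s, if anything falls off the work surface, if the arm or the gripper's body presses on something with over 40 N, if the wrist force passes 120 N, or if a joint passes its speed limit or range.

## Working session

There is one attempt and no reset: what is moved stays moved. The work goes in short steps, Python scripts to look and compute and a tool call to move; the robot and the scene stay as the last step left them, time stands still between calls to the robot, and variables do not carry over. Pictures are saved under pics/ and viewed, at most 10 in all, crops included, and the job is handed in when it is done.

Besides the shell and the picture viewer there is one more tool, called after ">>>" in YAML: its name, and indented under it one key for each argument. play_rows: Moves the arm, as the interface text tells. Its arguments: {"type":"object","properties":{"motion":{"type":"array","items":{"type":"array","items":{"type":"number"}}},"newtons":{"type":"number"}},"required":["motion"]}

```bash
mkdir -p pics; cat > h.py <<'E'
import numpy as np, cv2
from rig import manip
def get(n):
    return manip.get_image(n)
def cloud(d):
    h,w=d["range_z"].shape
    K=np.array([[d["fx"],0,d["cx"]],[0,d["fy"],d["cy"]],[0,0,1]])
    u,v=np.meshgrid(np.arange(w),np.arange(h))
    p=cv2.undistortPoints(np.stack([u,v],-1).reshape(-1,1,2).astype(float),K,np.array(d["D"])).reshape(h,w,2)
    z=d["range_z"]
    c=np.dstack([p*z[...,None],z])
    X=(c-np.array(d["t"]))@np.array(d["R"])
    X[z==0]=np.nan
    return X
E
python3 - <<'E'
from h import *
s=manip.get_state();print({k:np.round(v,3).tolist() for k,v in s.items()})
a=get("scene");b=get("top")
for n,d in(("scene",a),("top",b)):
    np.savez(n+".npz",**{k:np.array(v) for k,v in d.items()})
    cv2.imwrite(f"pics/{n}0.png",cv2.resize(d["img"][...,::-1],(800,600)))
    print(n,np.round(d["R"],3).tolist(),np.round(d["t"],3),(d["range_z"]>0).mean())
E
```

```text
{'clock': 0.0, 'qpos': [1.221, 0.277, 1.506, -0.0, 1.361, -0.121], 'qd': [-0.0, 0.0, -0.001, -0.001, 0.001, -0.0], 'effort': [0.0, -41.678, -24.581, 0.0, 0.011, 0.0], 'position': [0.13, 0.56, 0.23], 'ee_rot': [-0.0, 0.114, 0.993, -0.001], 'contact_force': [0.359, 0.212, 0.515], 'moment': [0.039, 0.014, 0.047], 'gripper_force': 0.0, 'width': 0.085}
scene [[-0.101, 0.995, 0.004], [0.673, 0.071, -0.736], [-0.733, -0.072, -0.677]] [ 0.15  -0.339  1.636] 0.9956156412760416
top [[0.015, -1.0, -0.012], [-0.992, -0.013, -0.124], [0.124, 0.014, -0.992]] [-0.081  0.596  0.994] 0.99609375
```

View pics/scene0.png

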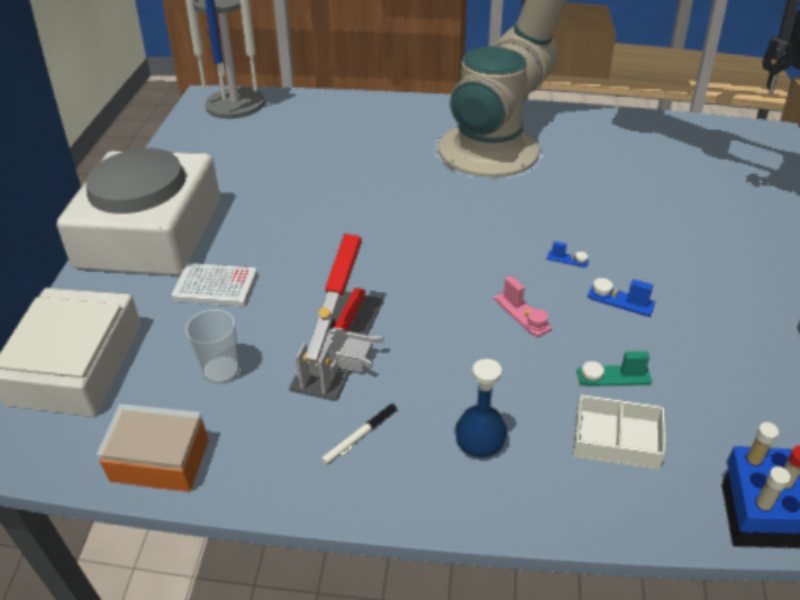

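View pics/top0.png

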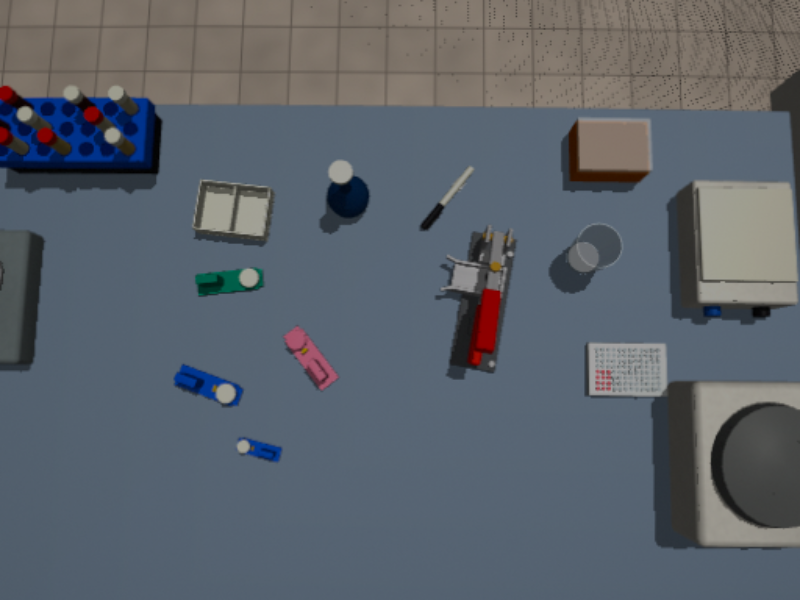

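Top view (800x600 px): what could be taken for the holder is the large blue one at (208,385), the small blue one at (259,450), the pink one at (310,357) and the green closed one at (230,281). By the description it is the large blue one. The pliers are near (490,300), with the handle towards the robot and the nest opening to image left (+y).

```bash
python3 - <<'E'
from h import *
T={}
for n in("top","scene"):
    d=dict(np.load(n+".npz"));X=cloud(d);T[n]=X
    hsv=cv2.cvtColor(d["img"],cv2.COLOR_RGB2HSV)
    blue=cv2.inRange(hsv,(105,150,60),(125,255,255))
    N,lab,st,ce=cv2.connectedComponentsWithStats(blue)
    for i in range(1,N):
        if st[i,4]<40: continue
        m=(lab==i); P=X[m]
        c=np.nanmean(P,0)
        if c[0]<0.2 or c[0]>0.75 or abs(c[1])>.6: continue
        print(n,"blue",ce[i]*1.5625,st[i,4],np.round(c,4))
        f=P[P[:,2]>0.044]
        pl=P[(P[:,2]<0.015)]
        if len(f)>5: print(" fin top",len(f),np.round(f.mean(0),4),"minrect",cv2.minAreaRect((f[:,:2]*1000).astype(np.float32)))
        if len(pl)>5: print(" plate",len(pl),np.round(pl.mean(0),4))
        # white lid near
    white=(hsv[...,1]<50)&(hsv[...,2]>150)&(X[...,2]>0.02)&(X[...,2]<0.03)
    N,lab,st,ce=cv2.connectedComponentsWithStats(white.astype(np.uint8))
    for i in range(1,N):
        P=X[lab==i]
        if 40<len(P)<600: print(n,"white",ce[i]*1.5625,len(P),np.round(np.nanmean(P,0),4),np.round(np.ptp(P,0),3))
    red=cv2.inRange(hsv,(0,170,90),(6,255,255))|cv2.inRange(hsv,(174,170,90),(180,255,255))
    P=X[(red>0)&(np.abs(X[...,1]+.1)<.25)&(X[...,0]>.2)&(X[...,0]<.7)]
    print(n,"red",len(P)); 
    up=P[P[:,2]>0.075]; 
    for x in np.arange(.3,.6,.02):
        q=up[np.abs(up[:,0]-x)<.01]
        if len(q)>3: print("  x%.2f"%x,len(q),np.round([q[:,1].min(),q[:,1].mean(),q[:,1].max(),q[:,2].mean(),q[:,2].max()],4))
d=dict(np.load("top.npz"));s=dict(np.load("scene.npz"))
A=cv2.resize(d["img"][140:245,270:340,::-1],None,fx=5.6,fy=5.6,interpolation=cv2.INTER_CUBIC)
B=cv2.resize(s["img"][145:260,180:255,::-1],None,fx=5.1,fy=5.1,interpolation=cv2.INTER_CUBIC)
h=588
cv2.imwrite("pics/pl.png",np.hstack([cv2.resize(A,(392,586)),cv2.resize(B,(382,586))]))
C=cv2.resize(d["img"][225:265,105:165,::-1],None,fx=6.6,fy=6.6,interpolation=cv2.INTER_CUBIC)
D=cv2.resize(s["img"][170:210,370:430,::-1],None,fx=6.6,fy=6.6,interpolation=cv2.INTER_CUBIC)
cv2.imwrite("pics/ho.png",np.hstack([C,D]))
E
```

```text
top blue [713.70738636 311.00852273] 44 [ 0.589  -0.5794  0.0388]
 fin top 6 [ 0.5872 -0.5799  0.0448] minrect ((588.4197387695312, -579.1740112304688), (10.169466972351074, 9.982850074768066), 1.2901312112808228)
top blue [202.23314607 382.64044944] 445 [0.4633 0.2445 0.0169]
 fin top 85 [0.4677 0.262  0.0494] minrect ((467.7676086425781, 262.568115234375), (35.38497543334961, 13.871464729309082), 69.20709228515625)
 plate 339 [0.4618 0.2397 0.0082]
top blue [264.30664062 450.35807292] 192 [0.3566 0.14   0.0122]
 plate 140 [0.3576 0.1424 0.0054]
top white [247.99107143 276.94515306] 49 [0.6375 0.1761 0.0216] [0.027 0.024 0.005]
top white [224.81518817 392.35551075] 93 [0.4484 0.2043 0.0261] [0.025 0.026 0.007]
top red 490
  x0.52 66 [-0.212  -0.1986 -0.1834  0.1471  0.1508]
  x0.54 94 [-0.215  -0.2005 -0.1866  0.1422  0.1484]
  x0.56 104 [-0.2183 -0.2037 -0.1896  0.1347  0.1411]
  x0.58 93 [-0.2221 -0.2074 -0.193   0.1263  0.1323]
scene blue [561.89393939 254.64962121] 165 [0.3627 0.1404 0.0139]
 plate 107 [0.3644 0.1441 0.0073]
scene blue [629.16444563 297.98107676] 469 [0.4726 0.2
[... 324 characters left out ...]
05 -0.6125  0.0251] [0.008 0.069 0.01 ]
scene white [602.47093023 284.90188953] 86 [0.452  0.2034 0.0264] [0.033 0.029 0.009]
scene white [218.45238095 372.29662698] 63 [ 0.709  -0.3734  0.0246] [0.024 0.05  0.01 ]
scene white [592.16517857 369.33035714] 70 [0.6417 0.175  0.0212] [0.032 0.029 0.004]
scene white [620.57104317 406.48606115] 139 [0.7141 0.2109 0.025 ] [0.017 0.11  0.01 ]
scene white [618.30357143 452.13509317] 161 [0.7958 0.2013 0.0251] [0.017 0.117 0.01 ]
scene red 616
  x0.52 24 [-0.2096 -0.2003 -0.1877  0.1489  0.1531]
  x0.54 85 [-0.2141 -0.1995 -0.1863  0.1441  0.1512]
  x0.56 87 [-0.217  -0.2023 -0.1893  0.1367  0.1429]
  x0.58 99 [-0.2216 -0.2061 -0.193   0.1289  0.1366]
```

View pics/pl.png

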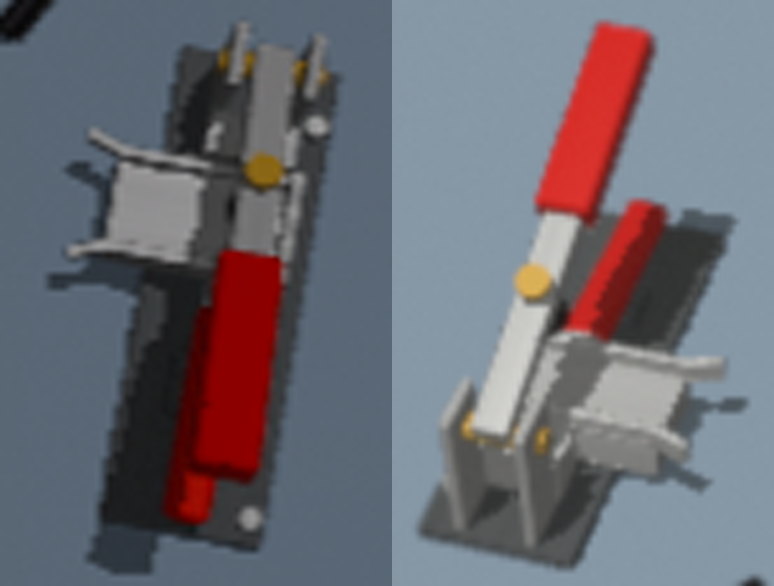

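View pics/ho.png

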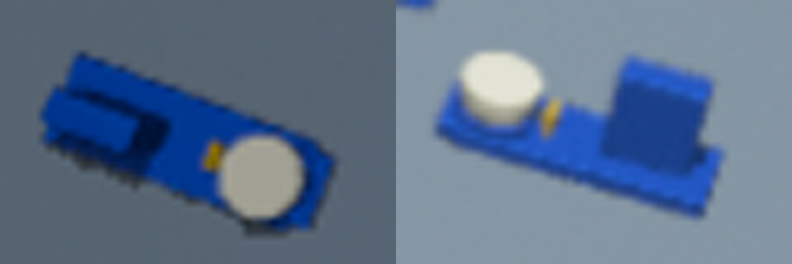

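Left: pliers from the top, with the bed at about (155,210), the flares on its left and the yellow pad screw at (264,170); right: the same from the scene camera. The holder crop confirms the choice: large blue holder, lid open (z 26 mm), fin on the far +y end. Next I measure the pliers.

```bash
python3 - <<'E'
from h import *
for n in("top","scene"):
    d=dict(np.load(n+".npz"));X=cloud(d)
    hsv=cv2.cvtColor(d["img"],cv2.COLOR_RGB2HSV)
    reg=(X[...,0]>.5)&(X[...,0]<.8)&(X[...,1]>-.3)&(X[...,1]<-.06)
    red=((hsv[...,0]<6)|(hsv[...,0]>174))&(hsv[...,1]>170)&(hsv[...,2]>90)&reg
    up=X[red&(X[...,2]>.09)]
    r=cv2.minAreaRect((up[:,:2]*1000).astype(np.float32));print(n,"upper red",r,len(up), "z",up[:,2].min(),up[:,2].max())
    lo=X[red&(X[...,2]<.06)];print(" lower red",np.round(lo.mean(0),4),np.round(np.ptp(lo,axis=0),3), len(lo))
    bar=X[reg&(hsv[...,1]<60)&(X[...,2]>.07)]
    print(" bar",cv2.minAreaRect((bar[:,:2]*1000).astype(np.float32)),len(bar))
    yel=(hsv[...,0]>15)&(hsv[...,0]<30)&(hsv[...,1]>130)&reg
    N,lab,st,ce=cv2.connectedComponentsWithStats(yel.astype(np.uint8))
    for i in range(1,N):
        if st[i,4]>2: print(" yel",st[i,4],np.round(np.nanmean(X[lab==i],0),4))
    bed=reg&(np.abs(X[...,2]-.030)<.003)&(hsv[...,1]<60)
    N,lab,st,ce=cv2.connectedComponentsWithStats(bed.astype(np.uint8),connectivity=4)
    i=1+np.argmax(st[1:,4]);B=X[lab==i]
    print(" bed",len(B),cv2.minAreaRect((B[:,:2]*1000).astype(np.float32)),np.round(B.mean(0),4))
    g=X[reg&(np.abs(X[...,2]-.038)<.003)&(X[...,1]>-.22)]
    print(" guides",len(g));print(np.round(g[np.argsort(g[:,1])][-14:]*1000).astype(int).tolist())
    ba=X[reg&(X[...,2]<.012)&(X[...,2]>.004)];print(" base",cv2.minAreaRect((ba[:,:2]*1000).astype(np.float32)),len(ba))
E
```

```text
top upper red ((560.914794921875, -204.42372131347656), (26.761470794677734, 96.17220306396484), 80.29613494873047) 439 z 0.11417328658801082 0.15078809140915922
 lower red [ 0.518  -0.2037  0.0237] [0.094 0.046 0.024] 48
 bar ((662.7290649414062, -223.24900817871094), (40.07680130004883, 104.52561950683594), 82.9531021118164) 307
 yel 6 [ 0.7016 -0.2065  0.0677]
 yel 4 [ 0.6994 -0.2177  0.067 ]
 yel 7 [ 0.6966 -0.2404  0.0684]
 yel 33 [ 0.6457 -0.219   0.1015]
 bed 275 ((641.354736328125, -186.26856994628906), (54.49431610107422, 38.363956451416016), 80.38131713867188) [ 0.6413 -0.1855  0.03  ]
 guides 109
[[622, -151, 36], [624, -151, 37], [670, -150, 39], [675, -150, 39], [672, -150, 40], [625, -148, 35], [622, -148, 38], [673, -148, 39], [619, -146, 39], [621, -146, 39], [619, -143, 37], [621, -143, 40], [622, -141, 37], [619, -141, 37]]
 base ((649.9468994140625, -179.99896240234375), (239.71815490722656, 299.7422790527344), 89.98218536376953) 1174
scene upper red ((568.1083984375, -204.66957092285156), (26.988548278808594, 92.50698852539062), 80.18135833740234) 403 z 0.1102819918081935 0.15312618098705696
 lower red [ 0.5552 -0.2022  0.0279] [0.095 0.03  0.011] 209
 bar ((618.7852783203125, -212.5120849609375), (39.66960906982422, 203.66793823242188), 79.00698852539062) 471
 yel 30 [ 0.6487 -0.2195  0.1048]
 yel 4 [ 0.7038 -0.2417  0.0646]
 yel 6 [ 0.7082 -0.2081  0.0679]
 bed 260 ((636.4469604492188, -185.09939575195312), (86.43550109863281, 36.81185531616211), 82.99409484863281) [ 0.6358 -0.1897  0.031 ]
 guides 168
[[679, -151, 40], [622, -149, 39], [624, -149, 37], [677, -149, 39], [622, -147, 38], [624, -147, 37], [626, -147, 36], [622, -145, 39], [625, -144, 39], [628, -144, 38], [622, -142, 40], [625, -142, 35], [625, -140, 36], [626, -139, 40]]
 base ((650.199462890625, -180.11367797851562), (238.2421417236328, 299.5085144042969), 89.9210433959961) 1192
```

```bash
cat > go.py <<'E'
import sys,numpy as np
from rig import manip
from scipy.spatial.transform import Rotation as Ro
# usage go.py x y z yaw(deg of tool y axis): prints units for the move
s=manip.get_state();w,x,y,z=s["ee_rot"];R=Ro.from_quat([x,y,z,w]).as_matrix()
yaw=np.degrees(np.arctan2(R[1,1],R[0,1]))
print("clk",round(s["clock"],2),"pos",np.round(s["position"],4),"yaw",round(yaw,2),"tilt",np.round(R[:2,2],4),"F",np.round(s["contact_force"],1),"w",round(s["width"],4),"q",np.round(s["qpos"],2))
if len(sys.argv)>4:
    t=np.array([float(v) for v in sys.argv[1:5]])
    print("units",np.round(R.T@(t[:3]-s["position"])/.04,3),"turn",round(-((t[3]-yaw+180)%360-180)/10,3))
E
python3 - <<'E'
from h import *
for n in("top","scene"):
    d=dict(np.load(n+".npz"));X=cloud(d)
    m=(X[...,0]>.5)&(X[...,0]<.85)&(X[...,1]>-.05)&(X[...,1]<.15)&(X[...,2]>.02)
    P=X[m];print(n,np.round([P.min(0),P.max(0)],3).tolist())
E
```

```text
top [[0.5, -0.019, 0.02], [0.807, 0.15, 0.154]]
scene [[0.5, -0.021, 0.02], [0.816, 0.15, 0.154]]
```

>>> play_rows:
  motion:
    - [-2,-1,0,1,50]
    - [-4,-2.1,0,2,50]
    - [-5,-2.7,0,3,50]
    - [-6.5,-3.5,0,4,50]
    - [-8,-4.3,0,5,50]

```text
clock: 0.72
position: [0.366, 0.352, 0.2311]
ee_rot: [-0.0, 0.526, 0.851, 0.0]
contact_force: [0.5, 0.3, 0.8]
width: 0.0498
gripper_force: 0.0
```

```bash
python3 go.py 0.470 0.262 0.095 -19.5
```

```text
clk 0.72 pos [0.366  0.352  0.2311] yaw 26.57 tilt [-0.0001  0.0001] F [0.5 0.3 0.8] w 0.0498 q [0.63 0.17 1.64 0.   1.32 0.16]
units [-3.176  1.319  3.402] turn 4.607
```

>>> play_rows:
  motion:
    - [-1,0.4,0.8,1,50]
    - [-2,0.9,1.7,2,50]
    - [-3.18,1.32,2.5,3,50]
    - [-3.18,1.32,3.4,4,50]
    - [-3.18,1.32,3.4,4.6,50]

```text
clock: 1.35
position: [0.4674, 0.2621, 0.0917]
ee_rot: [-0.001, 0.816, 0.578, -0.004]
contact_force: [0.0, 0.4, 0.1]
width: 0.05
gripper_force: 0.0
```

>>> play_rows:
  motion:
    - [0,0,0,0,50]

```text
clock: 1.48
position: [0.4693, 0.2637, 0.0945]
ee_rot: [-0.0, 0.814, 0.58, -0.001]
contact_force: [-0.7, 0.4, -0.6]
width: 0.0501
gripper_force: 0.0
```

```bash
python3 go.py 0.470 0.262 0.017 -19.5; python3 - <<'E'
from h import *
for n in("scene","top"):
    d=get(n); R,t=np.array(d["R"]),np.array(d["t"])
    K=np.array([[d["fx"],0,d["cx"]],[0,d["fy"],d["cy"]],[0,0,1.]])
    p=cv2.projectPoints(np.array([[.47,.262,.05]]),cv2.Rodrigues(R)[0],t,K,np.array(d["D"]))[0].ravel()
    u,v=int(p[0]),int(p[1]); print(n,u,v)
    c=cv2.resize(d["img"][v-40:v+40,u-40:u+40,::-1],(400,400),interpolation=cv2.INTER_CUBIC)
    I=c if n=="scene" else np.hstack([I,c])
cv2.imwrite("pics/g1.png",I)
E
```

```text
clk 1.48 pos [0.4693 0.2637 0.0945] yaw -19.06 tilt [-0.0015 -0.0005] F [-0.7  0.4 -0.6] w 0.0501 q [0.38 0.34 1.79 0.   1.02 0.72]
units [-0.031  0.033  1.938] turn 0.044
scene 410 181
top 118 242
```

View pics/g1.png

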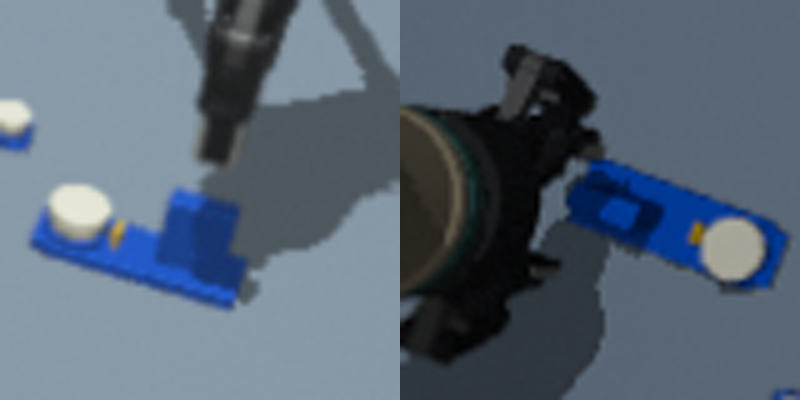

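The open fingers stand straddling the fin, which is at about (205,225) in the left crop and (615,205) in the right one. Descend and grip.

>>> play_rows:
  motion:
    - [0,0,1,0,50]
    - [-0.03,0,1.9,0,50]
    - [-0.03,0,1.9,0,50]
    - [-0.03,0,1.9,0,14]
    - [-0.03,0,1.9,0,10]
  newtons: 40

```text
clock: 2.2
position: [0.4705, 0.2636, 0.021]
ee_rot: [0.0, 0.815, 0.58, 0.002]
contact_force: [-0.8, -0.1, 0.2]
width: 0.0144
gripper_force: 0.4
```

>>> play_rows:
  motion:
    - [0,0,0,0,8]
    - [0,0,0,0,8]
    - [0,0,0,0,8]
    - [0,0,0,0,8]

```text
clock: 2.7
position: [0.4707, 0.2636, 0.0212]
ee_rot: [0.0, 0.815, 0.58, 0.002]
contact_force: [1.2, -0.2, 7.0]
width: 0.0132
gripper_force: 40.6
```

```bash
python3 go.py 0.50 0.05 0.10 -9.7
```

```text
clk 2.7 pos [0.4707 0.2636 0.0212] yaw -19.1 tilt [0.0037 0.0018] F [ 1.2 -0.2  7. ] w 0.0132 q [0.38 0.42 1.87 0.   0.84 0.71]
units [-4.801  2.447 -1.978] turn -0.94
```

>>> play_rows:
  motion:
    - [0,0,-1,0,8]
    - [0,0,-2,0,8]
    - [-1.2,0.6,-2,0,8]
    - [-2.4,1.2,-2,-0.5,8]
    - [-3.6,1.8,-2,-0.9,8]
  newtons: 60

```text
clock: 3.32
position: [0.4901, 0.1019, 0.0999]
ee_rot: [0.0, 0.766, 0.643, 0.001]
contact_force: [0.6, 0.5, -1.3]
width: 0.0132
gripper_force: 59.0
```

```bash
python3 go.py 0.664 -0.045 0.09 -9.7
```

```text
clk 3.33 pos [0.4901 0.1019 0.0999] yaw -9.91 tilt [0.0012 0.0001] F [ 0.6  0.5 -1.3] w 0.0132 q [0.07 0.28 1.86 0.   1.   0.24]
units [-2.87   4.914  0.252] turn -0.021
```

>>> play_rows:
  motion:
    - [-1.4,0,0,0,8]
    - [-2.87,0.5,0,0,8]
    - [-2.87,1.9,0,0,8]
    - [-2.87,3.4,0.1,0,8]
    - [-2.87,4.9,0.25,0,8]

```text
clock: 3.95
position: [0.6646, -0.0451, 0.0898]
ee_rot: [0.0, 0.767, 0.642, 0.0]
contact_force: [0.2, 0.6, -2.0]
width: 0.0131
gripper_force: 59.0
```

>>> play_rows:
  motion:
    - [0,0,0,0,8]
    - [0,0,0,0,8]

```text
clock: 4.2
position: [0.6618, -0.044, 0.0886]
ee_rot: [-0.001, 0.767, 0.642, -0.001]
contact_force: [-0.1, -0.2, -1.4]
width: 0.0133
gripper_force: 59.3
```

```bash
python3 go.py 0.664 -0.045 0.05 -9.7; python3 - <<'E'
from h import *
I=[]
for n in("scene","top"):
    d=get(n);X=cloud(d); hsv=cv2.cvtColor(d["img"],cv2.COLOR_RGB2HSV)
    np.savez(n+"1.npz",**{k:np.array(v) for k,v in d.items()})
    reg=(X[...,0]>.5)&(X[...,0]<.8)&(X[...,1]>-.3)&(X[...,1]<.03)
    b=X[(hsv[...,0]>105)&(hsv[...,0]<125)&(hsv[...,1]>150)&reg]
    p=b[b[:,2]<b[:,2].max()-.0] if len(b) else b
    print(n,len(b),np.round(b.mean(0),4),np.round([b.min(0),b.max(0)],4).tolist())
    pl=b[np.abs(b[:,2]-np.median(b[:,2]))<.004]
    print(" plate",len(pl),cv2.minAreaRect((pl[:,:2]*1000).astype(np.float32)),np.median(pl[:,2]))
    w=X[reg&(hsv[...,1]<50)&(hsv[...,2]>150)&(X[...,2]>.06)&(X[...,1]>-.16)&(X[...,1]<-.02)]
    print(" lid",len(w),np.round(np.nanmean(w,0),4),np.round([w.min(0),w.max(0)],4).tolist())
    R,t=np.array(d["R"]),np.array(d["t"]);K=np.array([[d["fx"],0,d["cx"]],[0,d["fy"],d["cy"]],[0,0,1.]])
    q=cv2.projectPoints(np.array([[.64,-.12,.05]]),cv2.Rodrigues(R)[0],t,K,np.array(d["D"]))[0].ravel()
    u,v=int(q[0]),int(q[1])
    I.append(cv2.resize(d["img"][v-55:v+55,u-55:u+55,::-1],(400,400),interpolation=cv2.INTER_CUBIC))
cv2.imwrite("pics/m1.png",np.hstack(I))
E
```

```text
clk 4.2 pos [ 0.6618 -0.044   0.0886] yaw -10.11 tilt [-0.0026  0.0006] F [-0.1 -0.2 -1.4] w 0.0133 q [-0.17  0.51  1.51  0.    1.13  0.01]
units [-0.016  0.062  0.964] turn -0.041
scene 839 [ 0.723  -0.0308  0.0734] [[0.6388, -0.1274, 0.0195], [0.8, 0.0299, 0.1339]]
 plate 365 ((694.867431640625, -30.833877563476562), (198.9990692138672, 82.85084533691406), 47.39249801635742) 0.07643871502695322
 lid 1902 [ 0.6701 -0.0639  0.4444] [[0.5344, -0.1209, 0.088], [0.7174, -0.02, 0.5221]]
top 94 [ 0.642  -0.0911  0.0807] [[0.6227, -0.1294, -0.0034], [0.6741, -0.0165, 0.2268]]
 plate 77 ((653.9290161132812, -71.61219787597656), (106.9155502319336, 35.47334289550781), 78.98292541503906) 0.0759172708648119
 lid 115 [ 0.6486 -0.1059  0.0937] [[0.6339, -0.1189, 0.0739], [0.6616, -0.092, 0.0988]]
```

View pics/m1.png

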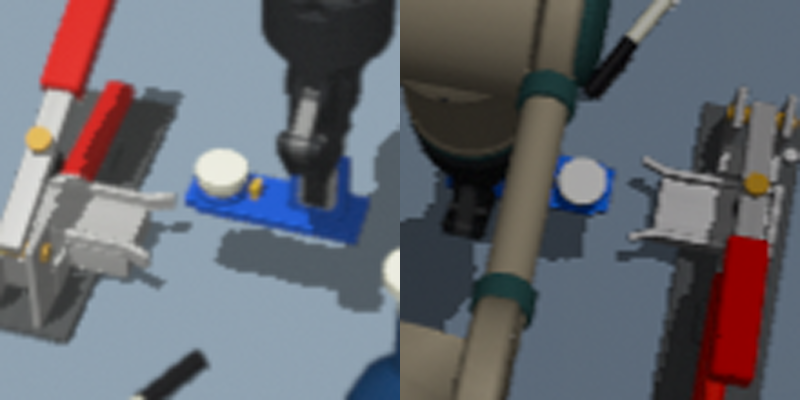

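Left: the held holder's nose (about (190,195)) lies in front of the flares at (160,200)/(140,255); right: lid at (582,180), mouth at (645,200). It is about 5 mm to the handle side of the nest axis; correct that and lower to just above bed height.

>>> play_rows:
  motion:
    - [0,0.14,0.3,-0.04,8]
    - [0,0.14,0.6,-0.04,8]
    - [0,0.14,0.9,-0.04,8]
    - [0,0.14,0.9,-0.04,8]
    - [0,0.14,0.9,-0.04,8]

```text
clock: 4.92
position: [0.6685, -0.0452, 0.0532]
ee_rot: [-0.0, 0.764, 0.645, 0.0]
contact_force: [0.2, -0.2, -0.8]
width: 0.013
gripper_force: 59.4
```

```bash
python3 go.py 0.6580 -0.0977 0.0525 -9.7; python3 - <<'E'
from h import *
d=get("top");X=cloud(d); hsv=cv2.cvtColor(d["img"],cv2.COLOR_RGB2HSV)
w=X[(hsv[...,1]<50)&(hsv[...,2]>130)&(X[...,2]>.055)&(X[...,2]<.063)&(X[...,1]>-.16)&(X[...,1]<-.02)&(abs(X[...,0]-.65)<.03)]
print(len(w),np.round(w.mean(0),4),cv2.minEnclosingCircle((w[:,:2]*1000).astype(np.float32)))
E
```

```text
clk 4.92 pos [ 0.6685 -0.0452  0.0532] yaw -9.71 tilt [0.0001 0.0001] F [ 0.2 -0.2 -0.8] w 0.013 q [-0.17  0.55  1.53  0.    1.06 -0.  ]
units [-1.339 -0.037  0.018] turn -0.001
111 [ 0.6564 -0.1065  0.0581] ((655.864013671875, -106.5593490600586), 15.158419609069824)
```

>>> play_rows:
  motion:
    - [0,-0.035,0.0,0,8]
    - [-0.3,-0.035,0.01,0,8]
    - [-0.6,-0.035,0.01,0,8]
    - [-0.9,-0.035,0.01,0,8]
    - [-1.0,-0.035,0.01,0,8]

```text
clock: 5.6
position: [0.6601, -0.0858, 0.0529]
ee_rot: [0.0, 0.765, 0.644, -0.0]
contact_force: [-1.0, -0.4, -0.9]
width: 0.013
gripper_force: 59.4
```

```bash
python3 go.py 0.6479 -0.1569 0.0525 -9.7
```

```text
clk 5.6 pos [ 0.6601 -0.0858  0.0529] yaw -9.79 tilt [ 0.0001 -0.0001] F [-1.  -0.4 -0.9] w 0.013 q [-0.23  0.54  1.54 -0.    1.06 -0.06]
units [-1.804  0.002  0.011] turn -0.009
```

>>> play_rows:
  motion:
    - [-0.2,0,0,0,8]
    - [-0.4,0,0,0,8]
    - [-0.6,0,0,0,8]
    - [-0.8,0,0,0,8]
    - [-0.8,0,0,0,8]

```text
clock: 6.22
position: [0.6548, -0.1166, 0.0529]
ee_rot: [0.0, 0.765, 0.644, 0.0]
contact_force: [-0.3, 0.3, -1.6]
width: 0.0129
gripper_force: 59.4
```

```bash
python3 go.py 0.6479 -0.1569 0.0525 -9.7
```

```text
clk 6.22 pos [ 0.6548 -0.1166  0.0529] yaw -9.75 tilt [ 0.0001 -0.    ] F [-0.3  0.3 -1.6] w 0.0129 q [-0.28  0.54  1.54  0.    1.06 -0.11]
units [-1.022e+00  1.000e-03  1.000e-02] turn -0.005
```

>>> play_rows:
  motion:
    - [-0.2,0,0,0,8]
    - [-0.4,0,0,0,8]
    - [-0.6,0,0,0,8]
    - [-0.8,0,0,0,8]
    - [-0.85,0,0.02,0,8]

```text
clock: 6.85
position: [0.6491, -0.1502, 0.0521]
ee_rot: [0.0, 0.765, 0.644, 0.0]
contact_force: [0.3, 1.4, -0.9]
width: 0.013
gripper_force: 59.4
```

>>> play_rows:
  motion:
    - [-0.03,0,0,0,8]
    - [-0.06,0,0,0,8]
    - [-0.09,0,0,0,8]
    - [-0.12,0,0,0,8]

```text
clock: 7.35
position: [0.6484, -0.1541, 0.0521]
ee_rot: [-0.0, 0.764, 0.645, 0.0]
contact_force: [0.3, 0.3, -1.0]
width: 0.0129
gripper_force: 59.4
```

```bash
python3 go.py 0.6479 -0.1569 0.0525 -9.7
```

```text
clk 7.35 pos [ 0.6484 -0.1541  0.0521] yaw -9.7 tilt [0.0001 0.0001] F [ 0.3  0.3 -1. ] w 0.0129 q [-0.34  0.54  1.54  0.    1.06 -0.17]
units [-0.072  0.001 -0.01 ] turn 0.0
```

>>> play_rows:
  motion:
    - [0,0,0.015,0,8]
    - [-0.02,0,0.02,0,8]
    - [-0.04,0,0.02,0,8]
    - [-0.06,0,0.02,0,8]
    - [-0.08,0,0.02,0,8]

```text
clock: 7.98
position: [0.6481, -0.1556, 0.0515]
ee_rot: [-0.001, 0.765, 0.644, 0.001]
contact_force: [0.4, 6.7, 0.4]
width: 0.0132
gripper_force: 59.6
```

>>> play_rows:
  motion:
    - [-0.02,0,0,0,8]
    - [-0.03,0,0,0,8]

```text
clock: 8.22
position: [0.6481, -0.1557, 0.0517]
ee_rot: [-0.001, 0.765, 0.644, 0.002]
contact_force: [2.3, 8.5, 1.6]
width: 0.0128
gripper_force: 59.7
```

```bash
python3 go.py 0.6479 -0.1569 0.0525 -9.7
```

```text
clk 8.22 pos [ 0.6481 -0.1557  0.0517] yaw -9.75 tilt [0.001  0.0047] F [2.3 8.5 1.6] w 0.0128 q [-0.34  0.54  1.54  0.01  1.06 -0.18]
units [-0.031  0.001 -0.021] turn -0.005
```

>>> play_rows:
  motion:
    - [-0.04,0,0,0,8]
    - [-0.08,0,0,0,8]
    - [-0.08,0,0.01,0,8]

```text
clock: 8.6
position: [0.6481, -0.1558, 0.0519]
ee_rot: [-0.003, 0.765, 0.644, 0.004]
contact_force: [2.2, 15.1, 5.6]
width: 0.0129
gripper_force: 60.4
```

>>> play_rows:
  motion:
    - [0.04,0,0.0,0,8]
    - [0.06,0,0.0,0,8]
    - [0.06,0,0,0,14]
    - [0.06,0,0,0,20]
    - [0.06,0,0,0,30]
  newtons: 20

```text
clock: 9.22
position: [0.6476, -0.1601, 0.051]
ee_rot: [0.001, 0.764, 0.645, -0.0]
contact_force: [0.3, 0.6, -0.0]
width: 0.0299
gripper_force: 0.0
```

>>> play_rows:
  motion:
    - [0,0,0,0,40]
    - [0,0,-0.5,0,40]
    - [0,0,-1.2,0,40]
    - [0,0,-2.2,0,40]
    - [0,0,-3.2,0,40]

```text
clock: 9.85
position: [0.6472, -0.1596, 0.1798]
ee_rot: [-0.0, 0.765, 0.645, -0.0]
contact_force: [1.1, -1.2, 0.8]
width: 0.0401
gripper_force: 0.0
```

```bash
python3 go.py 0.6479 -0.1569 0.25 -9.7; python3 - <<'E'
from h import *
I=[]
for n in("scene","top"):
    d=get(n);X=cloud(d); hsv=cv2.cvtColor(d["img"],cv2.COLOR_RGB2HSV)
    reg=(X[...,0]>.55)&(X[...,0]<.75)&(X[...,1]>-.3)&(X[...,1]<-.06)
    b=X[(hsv[...,0]>105)&(hsv[...,0]<125)&(hsv[...,1]>150)&reg]
    f=b[b[:,2]>.074];pl=b[b[:,2]<.045]
    print(n,len(b),"fin",len(f),f.mean(0) if len(f) else "","plate",np.round([pl.min(0),pl.max(0)],4).tolist(),np.round(np.median(pl[:,2]),4))
    R,t=np.array(d["R"]),np.array(d["t"]);K=np.array([[d["fx"],0,d["cx"]],[0,d["fy"],d["cy"]],[0,0,1.]])
    q=cv2.projectPoints(np.array([[.62,-.18,.05]]),cv2.Rodrigues(R)[0],t,K,np.array(d["D"]))[0].ravel()
    u,v=int(q[0]),int(q[1])
    I.append(cv2.resize(d["img"][v-50:v+50,u-50:u+50,::-1],(400,400),interpolation=cv2.INTER_CUBIC))
cv2.imwrite("pics/n1.png",np.hstack(I))
E
```

```text
clk 9.85 pos [ 0.6472 -0.1596  0.1798] yaw -9.73 tilt [-0.0005 -0.0001] F [ 1.1 -1.2  0.8] w 0.0401 q [-0.35  0.44  1.38 -0.    1.32 -0.18]
units [ 0.069  0.005 -1.755] turn -0.003
scene 503 fin 91 [ 0.65112093 -0.15752251  0.08007988] plate [[0.5708, -0.2248, 0.0083], [0.6714, -0.1294, 0.0449]] 0.0397
top 283 fin 69 [ 0.63032532 -0.14759623  0.1560751 ] plate [[0.6194, -0.2369, -0.0016], [0.6727, -0.1278, 0.0432]] 0.0377
```

View pics/n1.png

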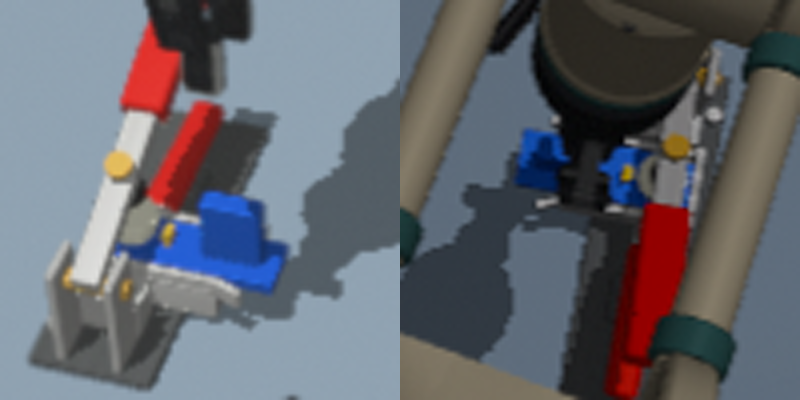

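Left: the holder lies in the nest with the fin at (230,225) and the lid under the jaw at (145,220), free of the gripper. Next: over the handle with closed fingers.

>>> play_rows:
  motion:
    - [0,0,-0.8,0,0]
    - [0,-0.8,-0.8,0,0]
    - [-0.5,-1.8,-0.8,0,0]
    - [-1.0,-2.6,-0.8,0,0]
    - [-1.0,-2.6,-0.8,0,0]

```text
clock: 10.58
position: [0.5355, -0.1817, 0.2104]
ee_rot: [-0.001, 0.765, 0.644, -0.001]
contact_force: [1.1, 0.2, -0.3]
width: 0.0001
gripper_force: 0.0
```

```bash
python3 go.py 0.534 -0.199 0.165 -9.7;  python3 - <<'E'
from h import *
d=get("scene");X=cloud(d); hsv=cv2.cvtColor(d["img"],cv2.COLOR_RGB2HSV)
r=((hsv[...,0]<6)|(hsv[...,0]>174))&(hsv[...,1]>170)&(X[...,2]>.09)&(abs(X[...,1]+.2)<.04)
P=X[r]
for x in(.51,.52,.53,.54,.55):
    q=P[abs(P[:,0]-x)<.005]
    if len(q): print(x,len(q),np.round([q[:,1].min(),q[:,1].max(),q[:,2].max()],4))
E
```

```text
clk 10.57 pos [ 0.5355 -0.1817  0.2104] yaw -9.84 tilt [-0.0022  0.0003] F [ 1.1  0.2 -0.3] w 0.0001 q [-0.45  0.28  1.56 -0.    1.31 -0.28]
units [-0.432  0.039  1.136] turn -0.014
0.52 7 [-0.2078 -0.1906  0.1497]
0.53 34 [-0.2107 -0.1869  0.1531]
0.54 50 [-0.2141 -0.1865  0.149 ]
0.55 43 [-0.2152 -0.1891  0.1445]
```

>>> play_rows:
  motion:
    - [-0.43,0.04,0.4,0,0]
    - [-0.43,0.04,0.9,0,0]
    - [-0.43,0.04,1.1,0,0]
    - [-0.43,0.04,1.2,0,0]
    - [-0.43,0.04,1.2,0,0]

```text
clock: 11.25
position: [0.5372, -0.1984, 0.1626]
ee_rot: [-0.0, 0.764, 0.645, 0.0]
contact_force: [-0.2, 0.5, 0.6]
width: 0.0001
gripper_force: 0.0
```

>>> play_rows:
  motion:
    - [0,0,0.1,0,0]
    - [0,0,0.2,0,0]
    - [0,0,0.3,0,0]
    - [0,0,0.4,0,0]
    - [0,0,0.5,0,0]

```text
clock: 11.88
position: [0.5368, -0.1984, 0.1428]
ee_rot: [0.0, 0.764, 0.645, 0.0]
contact_force: [0.0, 0.2, 1.8]
width: 0.0003
gripper_force: 0.6
```

```bash
python3 go.py 0.534 -0.199 0.165 -9.7
```

```text
clk 11.88 pos [ 0.5368 -0.1984  0.1428] yaw -9.71 tilt [0. 0.] F [0.  0.2 1.8] w 0.0003 q [-0.48  0.33  1.65  0.    1.16 -0.31]
units [-0.027 -0.067 -0.556] turn -0.001
```

>>> play_rows:
  motion:
    - [0,-0.02,0.1,0,0]
    - [0,-0.04,0.18,0,0]
    - [0,-0.06,0.26,0,0]
    - [0,-0.07,0.34,0,0]

```text
clock: 12.38
position: [0.534, -0.1979, 0.1291]
ee_rot: [-0.0, 0.764, 0.645, 0.0]
contact_force: [-0.5, -0.1, 1.5]
width: 0.0003
gripper_force: 0.7
```

>>> play_rows:
  motion:
    - [0,-0.01,0.05,0,0]
    - [0,-0.02,0.1,0,0]

```text
clock: 12.62
position: [0.5333, -0.1978, 0.1252]
ee_rot: [-0.0, 0.764, 0.645, 0.0]
contact_force: [-1.1, 0.0, 1.4]
width: -0.0003
gripper_force: 0.8
```

>>> play_rows:
  motion:
    - [0,-0.01,0.05,0,0]
    - [0,-0.02,0.1,0,0]

```text
clock: 12.88
position: [0.5325, -0.1976, 0.1212]
ee_rot: [-0.0, 0.764, 0.645, 0.0]
contact_force: [-0.6, 0.5, 1.8]
width: 0.0001
gripper_force: 0.8
```

>>> play_rows:
  motion:
    - [0,-0.01,0.05,0,0]
    - [0,-0.02,0.1,0,0]

```text
clock: 13.12
position: [0.5317, -0.1975, 0.1172]
ee_rot: [-0.0, 0.764, 0.645, 0.0]
contact_force: [-1.7, 0.8, 2.0]
width: -0.0002
gripper_force: 0.9
```

>>> play_rows:
  motion:
    - [0,-0.01,0.05,0,0]
    - [0,-0.02,0.1,0,0]

```text
clock: 13.38
position: [0.5307, -0.1973, 0.1134]
ee_rot: [-0.0, 0.764, 0.645, -0.0]
contact_force: [-2.7, 0.9, 5.4]
width: -0.0
gripper_force: 2.7
```

>>> play_rows:
  motion:
    - [0,-0.01,0.05,0,0]
    - [0,-0.01,0.1,0,0]

```text
clock: 13.62
position: [0.5298, -0.1972, 0.11]
ee_rot: [-0.0, 0.764, 0.645, -0.0]
contact_force: [-4.5, 0.9, 9.7]
width: 0.0001
gripper_force: 4.3
```

>>> play_rows:
  motion:
    - [0,-0.02,0.03,0,0]
    - [0,-0.04,0.05,0,0]

```text
clock: 13.88
position: [0.5293, -0.1971, 0.1084]
ee_rot: [0.001, 0.764, 0.645, 0.0]
contact_force: [-1.9, 0.5, 9.1]
width: -0.0002
gripper_force: 4.2
```

>>> play_rows:
  motion:
    - [0,-0.01,0.03,0,0]
    - [0,-0.02,0.05,0,0]

```text
clock: 14.12
position: [0.5288, -0.197, 0.1064]
ee_rot: [0.001, 0.764, 0.645, 0.001]
contact_force: [-0.8, 0.1, 7.4]
width: -0.0
gripper_force: 3.7
```

>>> play_rows:
  motion:
    - [0,-0.01,0.03,0,0]
    - [0,-0.02,0.05,0,0]

```text
clock: 14.38
position: [0.5282, -0.1969, 0.1041]
ee_rot: [0.001, 0.764, 0.645, 0.001]
contact_force: [0.3, -0.4, 5.5]
width: -0.0
gripper_force: 2.8
```

>>> play_rows:
  motion:
    - [0,-0.01,0.025,0,0]
    - [0,-0.015,0.04,0,0]

```text
clock: 14.62
position: [0.5277, -0.1968, 0.102]
ee_rot: [0.001, 0.764, 0.645, 0.001]
contact_force: [0.7, 1.3, 3.6]
width: -0.0003
gripper_force: 1.5
```

>>> play_rows:
  motion:
    - [0,-0.005,0.025,0,0]
    - [0,-0.01,0.04,0,0]

```text
clock: 14.88
position: [0.5271, -0.1968, 0.0999]
ee_rot: [0.0, 0.764, 0.645, 0.0]
contact_force: [1.9, 0.1, 1.8]
width: -0.0
gripper_force: 1.0
```

>>> play_rows:
  motion:
    - [0,-0.005,0.02,0,0]

```text
clock: 15.0
position: [0.5266, -0.1967, 0.0992]
ee_rot: [0.0, 0.764, 0.645, 0.0]
contact_force: [2.1, -0.1, 2.3]
width: 0.0002
gripper_force: 1.0
```

>>> play_rows:
  motion:
    - [0,0,0.02,0,0]

```text
clock: 15.12
position: [0.5264, -0.1967, 0.0984]
ee_rot: [0.0, 0.764, 0.645, 0.0]
contact_force: [1.6, -0.2, 1.9]
width: 0.0004
gripper_force: 1.0
```

>>> play_rows:
  motion:
    - [0,0,0.02,0,0]

```text
clock: 15.25
position: [0.5263, -0.1967, 0.0977]
ee_rot: [0.0, 0.764, 0.645, 0.0]
contact_force: [2.1, -0.6, 2.1]
width: 0.0005
gripper_force: 1.4
```

>>> play_rows:
  motion:
    - [0,0,0.015,0,0]

```text
clock: 15.38
position: [0.5262, -0.1967, 0.0972]
ee_rot: [0.0, 0.764, 0.645, 0.0]
contact_force: [0.8, -0.2, 4.2]
width: 0.0004
gripper_force: 2.0
```

The force fell back to the spring level and then began to rise hard, so the lid has clicked. Ease off and retreat.

>>> play_rows:
  motion:
    - [0,0.02,-0.15,0,0]
    - [0,0.06,-0.4,0,0]
    - [0,0.12,-0.7,0,0]
    - [0,0.18,-1.1,0,0]
    - [0,0.2,-1.5,0,0]

```text
clock: 16.0
position: [0.5337, -0.1978, 0.158]
ee_rot: [-0.0, 0.764, 0.645, -0.0]
contact_force: [0.7, 0.4, -0.5]
width: -0.0005
gripper_force: 0.0
```

>>> play_rows:
  motion:
    - [0,0,-0.5,0,0]
    - [0,-1,-1.3,0,0]
    - [0,-2.2,-1.3,0,0]
    - [0,-3.4,-1.3,0,0]
    - [0,-4,-1.3,0,0]

```text
clock: 16.62
position: [0.3732, -0.1696, 0.2094]
ee_rot: [-0.001, 0.765, 0.645, -0.001]
contact_force: [-0.3, -0.0, 0.4]
width: -0.0003
gripper_force: 0.0
```

```bash
python3 go.py;  python3 - <<'E'
from h import *
I=[]
for n in("scene","top"):
    d=get(n);X=cloud(d); hsv=cv2.cvtColor(d["img"],cv2.COLOR_RGB2HSV)
    reg=(X[...,0]>.55)&(X[...,0]<.75)&(X[...,1]>-.3)&(X[...,1]<-.06)
    b=X[(hsv[...,0]>105)&(hsv[...,0]<125)&(hsv[...,1]>150)&reg]
    f=b[(b[:,2]>.074)&(b[:,2]<.09)]
    print(n,"fin",len(f),np.round(f.mean(0),4))
    w=X[reg&(X[...,2]>.045)&(X[...,2]<.06)&(hsv[...,1]<60)&(abs(X[...,0]-.637)<.025)&(X[...,1]>-.225)&(X[...,1]<-.19)]
    if len(w): print(" lid top z", len(w),np.round(np.percentile(w[:,2],[10,50,90]),4))
    r=X[((hsv[...,0]<6)|(hsv[...,0]>174))&(hsv[...,1]>170)&(abs(X[...,1]+.2)<.04)&(X[...,0]>.45)&(X[...,0]<.7)]
    print(" red zmax",r[:,2].max())
    R,t=np.array(d["R"]),np.array(d["t"]);K=np.array([[d["fx"],0,d["cx"]],[0,d["fy"],d["cy"]],[0,0,1.]])
    q=cv2.projectPoints(np.array([[.62,-.18,.05]]),cv2.Rodrigues(R)[0],t,K,np.array(d["D"]))[0].ravel()
    u,v=int(q[0]),int(q[1])
    I.append(cv2.resize(d["img"][v-40:v+40,u-40:u+40,::-1],(400,400),interpolation=cv2.INTER_CUBIC))
cv2.imwrite("pics/e1.png",np.hstack(I))
E
```

```text
clk 16.62 pos [ 0.3732 -0.1696  0.2094] yaw -9.73 tilt [-0.0021  0.0009] F [-0.3 -0.   0.4] w -0.0003 q [-0.6   0.04  1.86 -0.    1.25 -0.43]
scene fin 95 [ 0.6511 -0.1565  0.0801]
 lid top z 83 [0.0467 0.0506 0.0532]
 red zmax 0.15295163332614503
top fin 86 [ 0.6457 -0.155   0.0799]
 lid top z 31 [0.0478 0.0503 0.0534]
 red zmax 0.15233985269267478
```

View pics/e1.png

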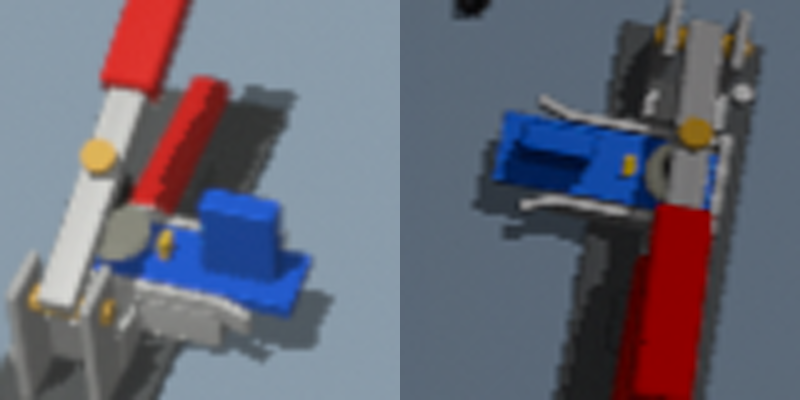

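The handle is open again, the lid top is at z 50 mm (closed: 30+20), and the holder is in the nest (left: fin (240,235), right: plate end (500,150)). I'll check that it has not moved back, comparing with the earlier crop.

```bash
python3 - <<'E'
from h import *
a=cv2.imread("pics/n1.png")[:,:400];b=cv2.imread("pics/e1.png")[:,:400]
a=cv2.resize(a,(500,500),interpolation=cv2.INTER_CUBIC)[50:450,50:450]
g=lambda i:cv2.cvtColor(i,cv2.COLOR_BGR2GRAY).astype(np.float32)
def sh(n,x0,x1,y0,y1):
    r=cv2.matchTemplate(g(b),g(a)[y0:y1,x0:x1],cv2.TM_CCOEFF_NORMED);_,m,_,p=cv2.minMaxLoc(r);print(n,p[0]-x0,p[1]-y0,round(m,3),"(5 px = 1 camera px)")
sh("holder fin/plate",195,290,180,300);sh("lower bracket",10,110,250,340);sh("knob/red",70,170,50,180);sh("flare side",130,225,275,350)
d=get("scene");print("fx",d["fx"],"mm/px",1000*1.15/d["fx"])
E
```

```text
holder fin/plate 0 0 0.984 (5 px = 1 camera px)
lower bracket 0 0 0.995 (5 px = 1 camera px)
knob/red 0 0 1.0 (5 px = 1 camera px)
flare side 0 0 1.0 (5 px = 1 camera px)
fx 496.58998156946626 mm/px 2.3157937990723045
```

```bash
python3 -c "
from rig import manip
print(manip.sign_off())"
```

```text
the job is handed in; nothing more can be done
None
```

The job is handed in: the blue holder is home against the stop with its lid clicked shut by the pliers, the highest handle load I read was about 11 N (limit 20 N), the handle is open again, and it took about 17 s.

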